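# Take the stock handheld off charge and stand it up on its kickstand

## Robot

A 7-joint arm with a two-finger parallel gripper is mounted at the origin on the work surface. World frame = base frame: x ahead of the robot, y to its left, z up, the work surface at z = 0. Lengths are in m, angles in rad, forces in N, time in s.
With the tool pointing down it reaches from about 0.4 to 0.85 m from the base axis. Payload 4.4 kg.
Tool frame: the origin (TCP) lies between the finger pads; the fingertips stand r.tip_extent ahead of it and the grasp point (between the pads) lies 2 mm behind it (r.tip_extent is the distance from the TCP to the fingertips, in m); z points along the fingers, y is the line along which they close (so a half turn about z gives the same grasp; the last joint's range is limited). The gripper opens to 94 mm and grips with 3 to 60 N. Pads are 16 mm wide; open, the fingers measure 119 mm over their backs; the gripper's body (75 mm by 177 mm) begins 78 mm behind the grasp point.
Start: joints at [-1.278, 0.628, 0.038, 1.517, -0.027, 0.996, -0.02], TCP at [0.228, 0.609, 0.222] pointing down, gripper open.
Joint ranges: [-3.06, 3.06], [-0.37, 2.12], [-1.25, 1.32], [0.18, 2.47], [-1.1, 4.24], [0.23, 1.98], [-2.94, 2.94]. Speed limits (rad/s): [2.57, 2.57, 3.14, 3.14, 3.14, 3.14, 3.14].

## Interface

Orientations are given as a unit quaternion [w, x, y, z].
In Python, from plant import r gives the robot as it stands.
- The arm moves only by the tool step_arm, never from a script. Its argument "targets" is a list of rows, each a list of 3 entries, a list of its own where there are three numbers: the shift along the tool's x, y, z each as a share of 25 cm, from -1 to 1, then the turn, a rotation vector about the tool's x, y, z each as a share of pi/2 rad, from -1 to 1, then the closure, from 0 (fully open) to 1 (shut). A call has exactly 10 rows; each row is the pose to reach, as a shift and turn from the pose commanded when the call began, along the tool's axes at that moment; what a row does not reach only later rows make up. A row lasts 1/8 s, in which the tool goes at most 62.5 mm and 10.7 degrees, less where a joint would pass 70% of its speed; a pose out of reach is approached as far as the arm can. A call with a number of a shift or a turn outside -1 to 1 is refused whole. A call with a gripper value outside its range is refused whole. The fingers move at their own pace and stop on an object; the grip force is fixed at half the most. Time passes only in rows, so rows that repeat a pose let the fingers close, or fill a call up. It gives the time, the measured TCP pose, the force, the opening and the grip force at its end, in the units of the state.
- r.sense(): the state, without advancing time (a new reading comes with each control period).
- r.capture(name): name is "scene" or "top" or "wrist"; returns (picture, depth): 480x640x3 uint8, blue, green, red; 480x640 float32, m along the optical axis (not along the pixel's ray), 0 where there is no reading.
- r.camera_info(name): a dict with "camera_matrix" (3x3 intrinsics, pixels), "position" and "orientation" of the camera in the world. Camera axes: x right, y down, z forward; pixel columns grow to the right and rows downward; lengths in m; the calibration is good to about 2 mm. The wrist camera is an equidistant fisheye: a pixel r from the principal point sees the ray r / f radians off the axis. A picture is of the moment at which its call begins: read the wrist's pose just before it. camera_info takes no time and is no camera call; for the wrist camera it gives the pose at the moment of the call.
- r.job_done(): hands the job in; it is judged then, once.
The state is a dict: "clock": time; "joint_positions": joint angles; "qvel": joint speeds; "joint_efforts": joint torques, N m; "tcp_pos": TCP position; "ee_rot": TCP orientation; "contact_force": force on the tool from outside, world axes, zero at the start; "ft_torque": the same for the moment, N m; "gripper_width": opening from 0.0 (shut) to 1.0 (fully open); "gripper_force": force on a finger pad.
Only numpy, scipy, OpenCV 4.12 (cv2) and the standard library are available. Lean on these libraries where they do the work, as an engineer would, in place of code of your own. Each camera call takes 0.05 s, during which the arm holds its last target. There are 200 camera calls.

## Task

The stock handheld with the folding kickstand on its back is on charge in one of the two bays of the desk cradle. Take it out, fold its kickstand right out to the stop, and stand it up on the cutting mat, leaning back on its kickstand, with the screen facing squarely to the mat's near edge, where the robot sits. Handle it gently: never let it drop or topple over, not even back onto its stand, and leave everything else on the bench where it is.

Things in the scene. Friction and masses are not known exactly. Their poses are not given: they have to be found in the camera images.
- terminal_center (a point): centre of the handheld with the kickstand: dark case 64 mm wide (y), 152 tall (z, to its top end), 26 thick (x), screen on its -x face, about 0.4 kg. Point 76 mm above its bottom end, mid-slab. From 20 to 74 mm above it a battery hump 56 wide stands 6 mm proud of the back: 32 thick there. Starts upright in a cradle bay; also stands free on its flat bottom end. Its twin has a keypad and no kickstand.
- stand (a joint): kickstand opening angle, rad: 0 folded flat on the back, 0.84 fully out against its stop. Friction hinge (0.05 N m), stays where left. With it fully out, the handheld standing on its heel and the stand's foot leans back 0.43 rad from upright.
- stand_hinge (a point): middle of the kickstand's hinge line (along the handheld's y): 4.5 mm behind the back face, 88 mm above the bottom end. The kickstand, two aluminium rails 7 mm wide and 5 thick, 36 mm wide over all, reaches from here towards the bottom end; its foot swings out away from the back.
- stand_foot (a point): centre of the kickstand's foot, a round rubber bar 9 mm thick, 36 mm long along the handheld's y, 80 mm from the hinge line; its two ends can be pinched. Folded, it lies on the back face, 8 mm above the bottom end. In the cradle the bay's back wall stops it from swinging out.
- terminal_heel (a point): middle of the handheld's bottom back edge, on which it stands when it leans back on its kickstand (with the foot about 73 mm behind).
- cradle: fixed charging cradle, 246 mm wide (y), 120 deep; origin at the centre of its underside, front is -x. Two bays at y = +59 and -59 mm: pockets 69 mm wide, 44 deep (x -17 to +27 mm), floor 20 mm up; front and side walls up to 42 mm, back wall to 60 mm. A handheld stands in a bay upright, screen to the cradle's -x, centred at x = 0, with 2 to 5 mm play; it lifts straight up and out.
- mat: cutting mat lying fixed on the bench, 360 x 360 mm and 3 mm thick; origin at the centre of its underside, its -x edge is the near edge on the robot's side
- old_center (a point): centre of the other handheld (keypad, no stand), 64 x 152 mm, 32 mm thick, upright in the other bay: leave it
- tape_roll_center (a point): centre of a roll of packing tape lying flat, 82 mm across, 48 mm tall: leave it
- knife_center (a point): a safety knife lying on the mat, 145 mm long (its x), 30 mm wide, 16 mm tall; this point is about its middle: leave it
- tape_measure_center (a point): centre of a tape measure standing on edge, 66 mm (its x; its hook reaches 43 mm to -x) x 36 mm, 62 mm tall: leave it
- carton_center (a point): centre of a small carton, 85 mm (its x) x 120 mm, 70 mm tall, behind the mat: leave it
- mug_center (a point): centre of a mug, 80 mm across and 95 mm tall, handle to its +y, behind the mat: leave it
- tub_center (a point): centre of a lidded tub, 84 mm across and 100 mm tall, behind the mat: leave it
- mat_far (a point): middle of the far edge (+x edge) of the cutting mat, on its top: the edge that the back of the standing handheld must face
- printer: fixed label printer, 200 mm (its x) x 190 mm (its y), 155 mm tall, origin at the centre of its underside; it and the cradle stand on either side of the mat

How it is judged:
By the outcome, as a careful person would: the job done as asked, in the order asked, and still so for the second after the job is handed in, with the robot touching nothing.
It also fails if it takes over 72 s, if anything falls off the work surface, if the arm or the gripper's body presses on something with over 40 N, if the wrist force passes 120 N, or if a joint passes its speed limit or range.

## Working session

There is one attempt and no reset: what is moved stays moved. The work goes in short steps, Python scripts to look and compute and a tool call to move; the robot and the scene stay as the last step left them, time stands still between calls to the robot, and variables do not carry over. Pictures are saved under pics/ and viewed, at most 11 in all, crops included, and the job is handed in when it is done.

Besides the shell and the picture viewer there is one more tool, called after "Emit:" by a JSON object that holds its "fn" and its "kwargs". step_arm: Moves the arm, as the interface text tells. Shift numbers are shares of 25 cm and turn numbers shares of pi/2 rad, none past 1 either way. Its arguments: {"type":"object","properties":{"targets":{"type":"array","items":{"type":"array"}}},"required":["targets"]}

```bash
ls; mkdir -p pics; cat > h.py <<'E'
import numpy as np, cv2
from scipy.spatial.transform import Rotation as R
from plant import r
def rot(q): return R.from_quat([q[1],q[2],q[3],q[0]])
def cloud(name):
    info=r.camera_info(name); im,d=r.capture(name)
    K=np.array(info["camera_matrix"]); v,u=np.mgrid[0:480,0:640]
    x=(u-K[0,2])/K[0,0]; y=(v-K[1,2])/K[1,1]
    if name=="wrist":
        rr=np.hypot(x,y)+1e-9; t=np.minimum(rr,1.5); x,y=x/rr*np.tan(t),y/rr*np.tan(t)
    P=np.stack([x*d,y*d,d],-1)
    P=rot(info["orientation"]).apply(P.reshape(-1,3)).reshape(480,640,3)+np.array(info["position"])
    P[d==0]=np.nan
    return im,d,P
E
python3 - <<'E'
from h import *
s=r.sense(); print({k:np.round(v,3).tolist() for k,v in s.items()}, r.tip_extent)
ims=[]
for n in("scene","top"):
    im,d,P=cloud(n); np.savez(f"/tmp/{n}.npz",im=im,P=P); i=r.camera_info(n); print(n,i)
    cv2.imwrite(f"pics/{n}0.png",im)
E
```

```text
pics
{'clock': 0.0, 'joint_positions': [-1.278, 0.629, 0.038, 1.518, -0.027, 0.996, -0.02], 'qvel': [-0.001, 0.002, -0.001, -0.001, 0.001, -0.001, 0.001], 'joint_efforts': [-0.001, -54.973, 1.143, -18.663, -0.052, 0.024, 0.0], 'tcp_pos': [0.228, 0.608, 0.222], 'ee_rot': [-0.0, 0.178, 0.984, -0.001], 'contact_force': [0.701, -0.539, 0.227], 'ft_torque': [0.053, -0.024, -0.036], 'gripper_force': 0.0, 'gripper_width': 1.001} 0.017
scene {'camera_matrix': array([[552.70243407,   0.        , 313.1137913 ],
       [  0.        , 552.70243407, 233.98772141],
       [  0.        ,   0.        ,   1.        ]]), 'position': array([1.45027323, 0.1414642 , 0.79734694]), 'orientation': array([-0.28072886,  0.59181649,  0.68497081, -0.31899771])}
top {'camera_matrix': array([[458.41505139,   0.        , 325.51744871],
       [  0.        , 458.41505139, 236.66223874],
       [  0.        ,   0.        ,   1.        ]]), 'position': array([ 4.32808200e-01, -7.63497067e-04,  1.09470792e+00]), 'orientation': array([-0.05958698,  0.71457374, -0.69578364,  0.04145948])}
```

View pics/scene0.png

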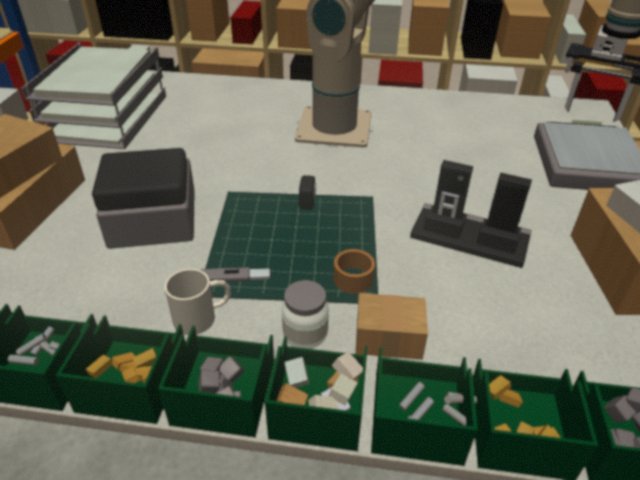

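View pics/top0.png

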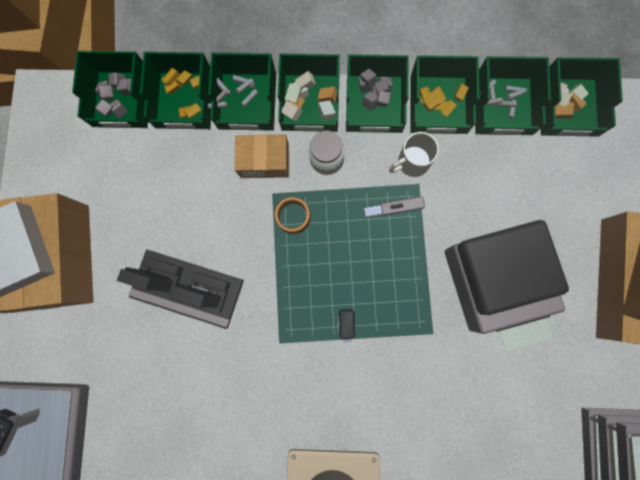

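The scene view shows the kickstand handheld at (452,190), in the bay nearer the mat. The twin is at (510,203). In the top view the cradle is around (185,288), the mat spans (275–432, 187–342), and the tape measure is at (347,324), roll (292,215) and knife (395,207).

```bash
cat > m.py <<'E'
from h import *
T=np.load("/tmp/top.npz"); S=np.load("/tmp/scene.npz")
im,P=T["im"],T["P"]; hsv=cv2.cvtColor(im,cv2.COLOR_BGR2HSV)
# mat
m=(cv2.inRange(hsv,(70,60,30),(100,255,160))>0)&(np.abs(P[...,2]-.003)<.012)
m[:185]=0
m=cv2.morphologyEx(m.astype(np.uint8),cv2.MORPH_OPEN,np.ones((3,3)))
pts=P[m>0][:,:2].astype(np.float32); pts=pts[(np.abs(pts[:,1])<.35)]
rc=cv2.minAreaRect(pts); print("mat",rc,cv2.boxPoints(rc).round(3).tolist(), np.median(P[m>0][:,2]))
def obj(P,lo,hi,zmin,zmax,nm):
    k=(P[...,0]>lo[0])&(P[...,0]<hi[0])&(P[...,1]>lo[1])&(P[...,1]<hi[1])&(P[...,2]>zmin)&(P[...,2]<zmax)
    q=P[k]; 
    if len(q)<5: print(nm,"none");return q
    print(nm,len(q),cv2.minAreaRect(q[:,:2].astype(np.float32)),"zmed",np.median(q[:,2]).round(4),q.min(0).round(3),q.max(0).round(3)); return q
# top-cam: cradle region
print("cradle px",P[288,185],P[250,150],P[322,228])
for nm,PP in(("top",P),("scene",S["P"])):
    c=[0.31,0.30]
    obj(PP,(0.15,0.15),(0.5,0.55),.012,.3,nm+" cradle all")
    obj(PP,(0.15,0.15),(0.5,0.55),.015,.075,nm+" cradle low")
    q=obj(PP,(0.15,0.15),(0.5,0.55),.163,.182,nm+" tops")
    if len(q)>10:
        for a,b in((0,.33),(.33,.6)):
            w=q[(q[:,1]>a)&(q[:,1]<=b)]
            if len(w)>5: print("  ",len(w),cv2.minAreaRect(w[:,:2].astype(np.float32)),w[:,2].max())
    obj(PP,(0.2,-.2),(0.72,.2),.02,.08,nm+" on mat")
    obj(PP,(0.2,-.04),(0.40,.1),.02,.08,nm+" tapemeasure")
    obj(PP,(0.4,.02),(0.60,.2),.02,.08,nm+" roll")
    obj(PP,(0.2,-.6),(0.60,-.22),.03,.2,nm+" printer")
E
python3 m.py
```

```text
mat ((0.5314849019050598, -0.031274423003196716), (0.3562791645526886, 0.3565725088119507), 5.143509864807129) [[0.33799999952316284, 0.12999999523162842], [0.3700000047683716, -0.22499999403953552], [0.7250000238418579, -0.19300000369548798], [0.6930000185966492, 0.16200000047683716]] 0.0036699070571408754
cradle px [0.45380015 0.30562673 0.17078185] [0.54489581 0.44673955 0.01842752] [0.38164024 0.24998103 0.01803681]
top cradle all 4943 ((0.33625268936157227, 0.389130175113678), (0.24632541835308075, 0.3706268072128296), 74.42723083496094) zmed 0.0392 [0.186 0.222 0.012] [0.5  0.55 0.3 ]
top cradle low 3282 ((0.457123339176178, 0.3553963899612427), (0.24613049626350403, 0.12000390887260437), 74.27133178710938) zmed 0.0225 [0.368 0.222 0.015] [0.5   0.488 0.075]
top tops 1007 ((0.45643484592437744, 0.35646510124206543), (0.18367041647434235, 0.032696742564439774), 74.5068130493164) zmed 0.1718 [0.417 0.266 0.163] [0.494 0.447 0.178]
   502 ((0.440470814704895, 0.2987353205680847), (0.06387308984994888, 0.032677263021469116), 74.6166000366211) 0.17704804694972687
   505 ((0.46431061
[... 1656 characters left out ...]
0.5779799222946167, 0.019906744360923767), (0.30076679587364197, 0.3695208430290222), 62.75505828857422) zmed 0.0412 [ 0.354 -0.196  0.02 ] [0.688 0.154 0.069]
scene tapemeasure 167 ((0.37756890058517456, -0.01930384896695614), (0.04536605253815651, 0.03750158101320267), 2.964116096496582) zmed 0.0651 [ 0.354 -0.038  0.021] [0.4   0.    0.069]
scene roll 61 ((0.5974834561347961, 0.11411233991384506), (0.004927697125822306, 0.030673189088702202), 0.376884788274765) zmed 0.0446 [0.595 0.099 0.02 ] [0.6   0.129 0.054]
scene printer 7379 ((0.4254041314125061, -0.4530375003814697), (0.5018230676651001, 0.25059765577316284), 53.97931671142578) zmed 0.1426 [ 0.2  -0.6   0.03] [ 0.6   -0.245  0.182]
```

```bash
cat >> h.py <<'E'
def toolR(yaw,a):
    """tool axes for a handheld yaw, tool tilted back by a (points towards -hx)"""
    hx=np.array([np.cos(yaw),np.sin(yaw),0]); hy=np.array([-np.sin(yaw),np.cos(yaw),0]); hz=np.array([0,0,1.])
    z=-np.sin(a)*hx-np.cos(a)*hz
    return R.from_matrix(np.stack([np.cross(hy,z),hy,z],1))
def rel(pos,yaw,a=0,frm=None):
    """print tool shift/turn shares to a goal TCP, from frm=(pos,R) or the present pose"""
    s=r.sense(); p,Q=frm if frm else (np.array(s["tcp_pos"]),rot(s["ee_rot"]))
    sh=Q.inv().apply(np.array(pos)-p)/.25; tu=(Q.inv()*toolR(yaw,a)).as_rotvec()/(np.pi/2)
    print("shift",sh.round(3),"turn",tu.round(3))
def st():
    s=r.sense(); Q=rot(s["ee_rot"]).as_matrix()
    print("t",round(s["clock"],2),"tcp",np.round(s["tcp_pos"],4),"y-az",np.degrees(np.arctan2(-Q[0,1],Q[1,1])).round(2),"z",Q[:,2].round(3),"F",np.round(s["contact_force"],1),"w",round(s["gripper_width"]*94,1),"gf",round(s["gripper_force"],1),"q",np.round(s["joint_positions"],2))
E
python3 - <<'E'
from h import *
y=np.radians(-15.7)
s=r.sense();p=np.array(s["tcp_pos"]);Q=rot(s["ee_rot"])
g=np.array([.440,.3005,.222]); rel((p+g)/2,y,frm=(p,Q)); rel(g,y)
# scene pixel cues: printer/mug/tub/carton positions
P=np.load("/tmp/top.npz")["P"]
for n,(u,v) in dict(roll_rim=(309,215),roll_rimL=(276,215),knife=(395,207),tub=(326,145),mug=(420,140),carton=(262,150),tm_far=(347,311),tm_near=(347,335)).items(): print(n,P[v,u].round(3))
E
```

```text
shift [-0.613 -0.427  0.   ] turn [-0.001 -0.    -0.054]
shift [-1.226 -0.854  0.   ] turn [-0.001 -0.    -0.054]
roll_rim [0.633 0.068 0.047]
roll_rimL [0.63  0.144 0.053]
knife [ 0.662 -0.134  0.021]
tub [0.784 0.032 0.102]
mug [ 0.819 -0.188  0.051]
carton [0.78  0.181 0.072]
tm_far [ 0.416 -0.024  0.066]
tm_near [ 0.364 -0.026  0.067]
```

Emit:
{"fn": "step_arm", "kwargs": {"targets": [[[-0.2,-0.14,-0.08],[0,0,-0.01],0],[[-0.4,-0.28,-0.08],[0,0,-0.02],0],[[-0.6,-0.42,-0.08],[0,0,-0.03],0],[[-0.8,-0.56,-0.08],[0,0,-0.04],0],[[-0.95,-0.66,-0.08],[0,0,-0.054],0],[[-1,-0.7,-0.08],[0,0,-0.054],0],[[-1,-0.75,-0.08],[0,0,-0.054],0],[[-1,-0.85,-0.08],[0,0,-0.054],0],[[-1,-0.85,-0.08],[0,0,-0.054],0],[[-1,-0.85,-0.08],[0,0,-0.054],0]]}}

```text
clock: 1.35
tcp_pos: [0.387, 0.3237, 0.2426]
ee_rot: [-0.0, 0.135, 0.991, 0.001]
contact_force: [0.2, 0.4, -0.8]
gripper_width: 0.996
gripper_force: 0.0
```

```bash
python3 - <<'E'
from h import *
st(); y=np.radians(-15.7); rel([.440,.3005,.134],y)
im,d=r.capture("wrist"); cv2.imwrite("pics/w1.png",im)
E
```

```text
t 1.35 tcp [0.387  0.3237 0.2426] y-az -15.56 z [ 0.     0.001 -1.   ] F [ 0.2  0.4 -0.8] w 93.6 gf 0.0 q [-0.77  0.4   0.03  1.89 -0.02  0.85  0.56]
shift [-0.229 -0.033  0.434] turn [ 0.001 -0.     0.002]
```

View pics/w1.png

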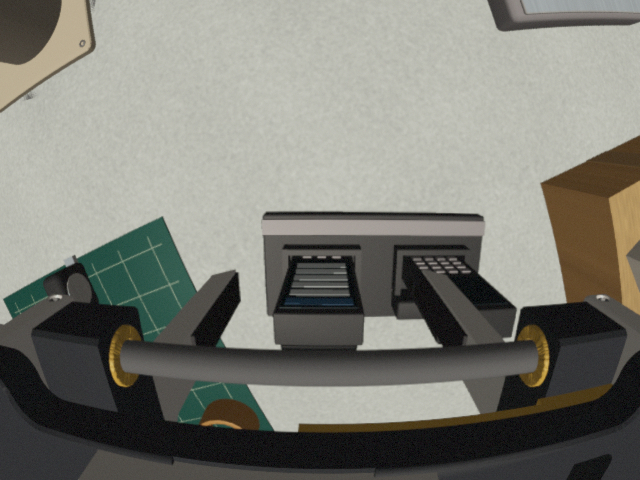

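The wrist view shows the screen handheld, with its top end at (318,330), centred between the fingers at columns 235 and 415. The keypad twin is to the right at (450,275). I'll move over the screen handheld and descend.

Emit:
{"fn": "step_arm", "kwargs": {"targets": [[[-0.12,-0.02,0],[0,0,0],0],[[-0.23,-0.033,0],[0,0,0],0],[[-0.23,-0.033,0.06],[0,0,0],0],[[-0.23,-0.033,0.18],[0,0,0],0],[[-0.23,-0.033,0.3],[0,0,0],0],[[-0.23,-0.033,0.4],[0,0,0],0],[[-0.23,-0.033,0.434],[0,0,0],0],[[-0.23,-0.033,0.434],[0,0,0],0.15],[[-0.23,-0.033,0.434],[0,0,0],0.3],[[-0.23,-0.033,0.434],[0,0,0],0.5]]}}

```text
clock: 2.65
tcp_pos: [0.4413, 0.2989, 0.1349]
ee_rot: [0.001, 0.137, 0.991, 0.001]
contact_force: [0.6, 1.5, 0.9]
gripper_width: 0.716
gripper_force: 0.7
```

Emit:
{"fn": "step_arm", "kwargs": {"targets": [[[0,0,0],[0,0,0],0.6],[[0,0,0],[0,0,0],0.6],[[0,0,0],[0,0,0],0.6],[[0,0,0],[0,0,0],0.6],[[0,0,-0.02],[0,0,0],0.6],[[0,0,-0.06],[0,0,0],0.6],[[0,0,-0.14],[0,0,0],0.6],[[0,0,-0.24],[0,0,0],0.6],[[0,0,-0.34],[0,0,0],0.6],[[0,0,-0.34],[0,0,0],0.6]]}}

```text
clock: 3.9
tcp_pos: [0.4415, 0.2983, 0.2204]
ee_rot: [0.001, 0.137, 0.991, 0.001]
contact_force: [-0.2, 0.2, -3.8]
gripper_width: 0.683
gripper_force: 29.9
```

```bash
python3 - <<'E'
from h import *
st(); y=np.radians(5.14)
# handheld centre goal
rel([.445,-.09,.225],y)
im,d,P=cloud("scene"); k=(P[...,2]>.09)&(np.abs(P[...,0]-.44)<.1)&(np.abs(P[...,1]-.3)<.06); v,u=np.where(k); print(u.min(),u.max(),v.min(),v.max())
cv2.imwrite("pics/s2.png",cv2.resize(im[80:260,400:560],None,fx=4,fy=3.3))
E
```

```text
t 3.9 tcp [0.4415 0.2983 0.2204] y-az -15.72 z [ 0.002  0.001 -1.   ] F [-0.2  0.2 -3.8] w 64.2 gf 29.9 q [-0.67  0.46  0.04  1.85 -0.02  0.83  0.67]
shift [-0.435 -1.491 -0.02 ] turn [ 0.001  0.001 -0.232]
436 516 0 196
```

View pics/s2.png

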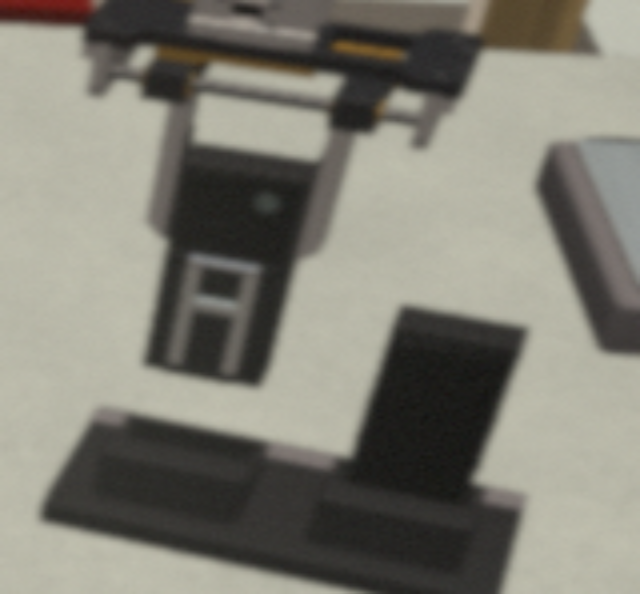

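The picture shows the handheld at (230,260) hanging clear above its bay, with the stand folded at (215,310) and the twin undisturbed. I'll carry it over to the mat.

Emit:
{"fn": "step_arm", "kwargs": {"targets": [[[-0.03,-0.1,-0.02],[0,0,-0.02],0.6],[[-0.08,-0.26,-0.02],[0,0,-0.05],0.6],[[-0.12,-0.42,-0.02],[0,0,-0.08],0.6],[[-0.16,-0.58,-0.02],[0,0,-0.11],0.6],[[-0.2,-0.74,-0.02],[0,0,-0.14],0.6],[[-0.25,-0.88,-0.02],[0,0,-0.17],0.6],[[-0.3,-0.96,-0.02],[0,0,-0.2],0.6],[[-0.33,-1,-0.02],[0,0,-0.22],0.6],[[-0.36,-1,-0.02],[0,0,-0.232],0.6],[[-0.36,-1,-0.02],[0,0,-0.232],0.6]]}}

```text
clock: 5.2
tcp_pos: [0.4599, 0.0337, 0.2233]
ee_rot: [-0.0, -0.045, 0.999, 0.0]
contact_force: [-0.0, 0.2, -4.4]
gripper_width: 0.682
gripper_force: 29.9
```

```bash
python3 - <<'E'
from h import *
st(); y=np.radians(5.14); rel([.445,-.09,.121],y)
E
```

```text
t 5.2 tcp [0.4599 0.0337 0.2233] y-az 5.18 z [-0.001  0.    -1.   ] F [-0.   0.2 -4.4] w 64.1 gf 29.9 q [-0.12  0.36 -0.02  2.02  0.01  0.76  1.52]
shift [ 0.104 -0.488  0.409] turn [ 0.    -0.001  0.   ]
```

Emit:
{"fn": "step_arm", "kwargs": {"targets": [[[0.03,-0.16,0],[0,0,0],0.6],[[0.07,-0.34,0],[0,0,0],0.6],[[0.104,-0.488,0],[0,0,0],0.6],[[0.104,-0.488,0.06],[0,0,0],0.6],[[0.104,-0.488,0.16],[0,0,0],0.6],[[0.104,-0.488,0.26],[0,0,0],0.6],[[0.104,-0.488,0.33],[0,0,0],0.6],[[0.104,-0.488,0.38],[0,0,0],0.6],[[0.104,-0.488,0.405],[0,0,0],0.6],[[0.104,-0.488,0.409],[0,0,0],0.6]]}}

```text
clock: 6.45
tcp_pos: [0.445, -0.0903, 0.1216]
ee_rot: [-0.0, -0.045, 0.999, 0.0]
contact_force: [-0.3, -0.5, -4.3]
gripper_width: 0.68
gripper_force: 30.0
```

Emit:
{"fn": "step_arm", "kwargs": {"targets": [[[0,0,0.002],[0,0,0],0.6],[[0,0,0.004],[0,0,0],0.6],[[0,0,0.006],[0,0,0],0.6],[[0,0,0.008],[0,0,0],0.6],[[0,0,0.01],[0,0,0],0.6],[[0,0,0.011],[0,0,0],0.6],[[0,0,0.012],[0,0,0],0.6],[[0,0,0.012],[0,0,0],0.6],[[0,0,0.012],[0,0,0],0.6],[[0,0,0.012],[0,0,0],0.6]]}}

```text
clock: 7.7
tcp_pos: [0.4449, -0.0905, 0.1187]
ee_rot: [-0.0, -0.045, 0.999, 0.0]
contact_force: [0.4, -0.1, -2.5]
gripper_width: 0.682
gripper_force: 30.0
```

```bash
python3 - <<'E'
from h import *
st()
E
```

```text
t 7.7 tcp [ 0.4449 -0.0905  0.1187] y-az 5.18 z [-0.  0. -1.] F [ 0.4 -0.1 -2.5] w 64.1 gf 30.0 q [ 0.14  0.53  0.    2.15 -0.    0.46  1.8 ]
```

Emit:
{"fn": "step_arm", "kwargs": {"targets": [[[0,0,0.002],[0,0,0],0.6],[[0,0,0.003],[0,0,0],0.6],[[0,0,0.003],[0,0,0],0.6],[[0,0,0.003],[0,0,0],0.3],[[0,0,0.003],[0,0,0],0.25],[[0,0,0.003],[0,0,0],0.2],[[0,0,0.003],[0,0,0],0.1],[[0,0,0.003],[0,0,0],0],[[0,0,0.003],[0,0,0],0],[[0,0,0.003],[0,0,0],0]]}}

```text
clock: 8.95
tcp_pos: [0.4449, -0.0905, 0.1179]
ee_rot: [-0.0, -0.045, 0.999, 0.0]
contact_force: [0.6, 0.2, -0.5]
gripper_width: 1.001
gripper_force: 0.0
```

Emit:
{"fn": "step_arm", "kwargs": {"targets": [[[0,0,-0.04],[0,0,0],0],[[0,0,-0.12],[0,0,0],0],[[0,0,-0.24],[0,0,0],0],[[0,0,-0.4],[0,0,0],0],[[0,0,-0.56],[0,0,0],0],[[-0.2,0,-0.6],[0,0.05,0],0],[[-0.4,0,-0.6],[0,0.1,0],0],[[-0.6,0,-0.6],[0,0.15,0],0],[[-0.6,0,-0.6],[0,0.15,0],0],[[-0.6,0,-0.6],[0,0.15,0],0]]}}

```text
clock: 10.2
tcp_pos: [0.5934, -0.0771, 0.2677]
ee_rot: [-0.118, -0.045, 0.992, -0.005]
contact_force: [0.0, -0.2, 0.6]
gripper_width: 1.001
gripper_force: 0.0
```

```bash
python3 - <<'E'
from h import *
st(); im,d,P=cloud("scene"); cv2.imwrite("pics/s3.png",cv2.resize(im[90:300,200:400],None,fx=3,fy=2.8))
k=(np.abs(P[...,0]-.445)<.07)&(np.abs(P[...,1]+.09)<.06)&(P[...,2]>.07)&(P[...,2]<.165)
q=P[k]; print(len(q),q.min(0),q.max(0)); t=q[q[:,2]>.148]; print("top",cv2.minAreaRect(t[:,:2].astype(np.float32)),np.percentile(q[:,2],98))
# aluminium/bar: bright px on back
np.savez("/tmp/s3.npz",im=im,P=P)
s=r.sense()
E
```

```text
t 10.2 tcp [ 0.5934 -0.0771  0.2677] y-az 5.18 z [-0.234 -0.021 -0.972] F [ 0.  -0.2  0.6] w 94.1 gf 0.0 q [0.05 0.65 0.02 1.38 0.03 1.35 1.72]
1143 [ 0.42217601 -0.12013803  0.07006051] [ 0.46646677 -0.05504437  0.15912608]
top ((0.4450940787792206, -0.087833471596241), (0.0415198840200901, 0.06404808908700943), 2.1791090965270996) 0.15735174432840202
```

View pics/s3.png

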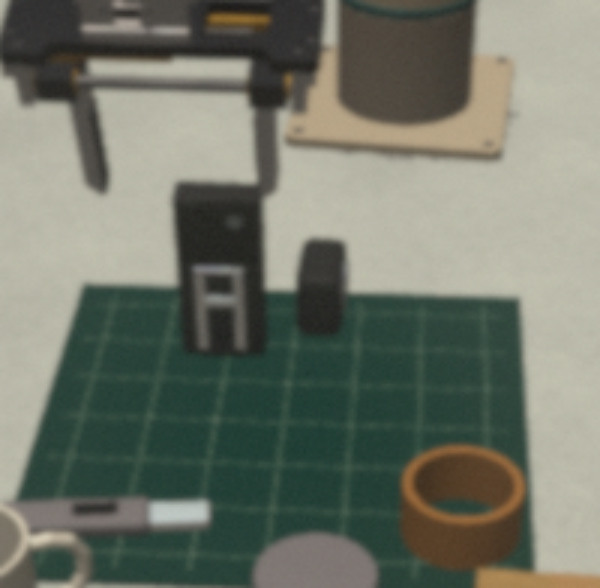

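The handheld stands upright on the mat at (220,270) in the crop, with its folded stand facing away from the robot, and nothing else has moved. Next I'll locate its back face.

```bash
python3 - <<'E'
from h import *
y=np.radians(5.14); c=np.array([.445,-.0905,0])
Z=R.from_euler('z',y).inv()
cl=[np.load("/tmp/s3.npz")["P"]]+[cloud("scene")[2] for _ in range(3)]+[cloud("wrist")[2]]
for nm,PP in (("scene",np.concatenate([x.reshape(-1,3) for x in cl[:4]])),("wrist",cl[4].reshape(-1,3))):
    q=Z.apply(PP-c); q=q[(np.abs(q[:,0])<.06)&(np.abs(q[:,1])<.04)&(q[:,2]>.008)&(q[:,2]<.17)]
    for a,b in((.01,.03),(.03,.06),(.06,.09),(.1,.15)):
        w=q[(q[:,2]>a)&(q[:,2]<b)]; e=w[(np.abs(w[:,1])>.021)&(np.abs(w[:,1])<.029)]
        if len(e)>5: print(nm,a,"n",len(e),"x' edge",np.percentile(e[:,0],[25,50,75]).round(4),"mid",np.median(w[np.abs(w[:,1])<.018][:,0]).round(4),"y",np.percentile(w[:,1],[1,99]).round(4))
    t=q[q[:,2]>.15]; print("top x",np.percentile(t[:,0],[2,98]).round(4),"y",np.percentile(t[:,1],[2,98]).round(4))
E
```

```text
scene 0.01 n 182 x' edge [0.0055 0.0072 0.0085] mid 0.0116 y [-0.0284  0.0347]
scene 0.03 n 310 x' edge [0.0055 0.007  0.0086] mid 0.009 y [-0.0289  0.0347]
scene 0.06 n 262 x' edge [0.0056 0.0072 0.0089] mid 0.0113 y [-0.0286  0.0351]
scene 0.1 n 519 x' edge [0.0103 0.0122 0.0138] mid 0.0129 y [-0.0285  0.0345]
top x [-0.018   0.0152] y [-0.0275  0.0312]
wrist 0.01 n 54 x' edge [0.0058 0.0059 0.0061] mid 0.0116 y [-0.0292  0.0317]
wrist 0.03 n 108 x' edge [0.0061 0.0063 0.0064] mid 0.013 y [-0.0299  0.0324]
wrist 0.06 n 31 x' edge [0.0054 0.0056 0.0063] mid 0.0124 y [-0.0299  0.0325]
wrist 0.1 n 268 x' edge [0.0115 0.0118 0.012 ] mid 0.0121 y [-0.0295  0.0322]
top x [-0.0189  0.0121] y [-0.0285  0.0319]
```

```bash
cat >> h.py <<'E'
YAW=np.radians(5.14); C=np.array([.445,-.0905,0])
def W(x,y,z): return R.from_euler('z',YAW).apply([x,y,z])+C
def pinch(back,o=.001,e=.001,a=np.radians(65),bar=(.011,.0005,.0113)):
    d=np.array([-np.sin(a),0,-np.cos(a)]); n=np.array([-np.cos(a),0,np.sin(a)])
    return W(*(np.array(bar)-(.017-e+back)*d+o*n))
E
python3 - <<'E'
from h import *
a=np.radians(65)
print(pinch(.14),pinch(.06),pinch(0)); rel(pinch(.14),YAW,a)
E
```

```text
[ 0.59630553 -0.07638784  0.07813476] [ 0.52409246 -0.08288351  0.0443253 ] [ 0.46993267 -0.08775525  0.0189682 ]
shift [-0.189  0.003  0.742] turn [-0.     0.573 -0.   ]
```

```bash
python3 - <<'E'
from h import *
a=np.radians(65)
p=pinch(.03); print(p); p[2]+=.15;p[0]+=.02; rel(p,YAW,a)
E
```

```text
[ 0.49701256 -0.08531938  0.03164675]
shift [ 0.217 -0.004  0.413] turn [-0.     0.573 -0.   ]
```

Emit:
{"fn": "step_arm", "kwargs": {"targets": [[[0,0,0],[0,0.11,0],0],[[0,0,0],[0,0.22,0],0],[[0,0,0.05],[0,0.33,0],0.1],[[0.05,0,0.12],[0,0.44,0],0.2],[[0.1,0,0.2],[0,0.55,0],0.3],[[0.15,0,0.3],[0,0.573,0],0.35],[[0.2,0,0.4],[0,0.573,0],0.35],[[0.217,-0.004,0.413],[0,0.573,0],0.35],[[0.217,-0.004,0.413],[0,0.573,0],0.35],[[0.217,-0.004,0.413],[0,0.573,0],0.35]]}}

```text
clock: 11.7
tcp_pos: [0.5152, -0.0856, 0.1855]
ee_rot: [-0.488, -0.042, 0.871, -0.044]
contact_force: [0.4, -1.5, -2.5]
gripper_width: 0.655
gripper_force: 0.0
```

```bash
python3 - <<'E'
from h import *
a=np.radians(65); st(); p=pinch(.03); rel(p,YAW,a); rel(pinch(0.002),YAW,a)
E
```

```text
t 11.7 tcp [ 0.5152 -0.0856  0.1855] y-az 6.65 z [-0.846 -0.117 -0.52 ] F [ 0.4 -1.5 -2.5] w 61.6 gf 0.0 q [-0.2   1.18  0.58  1.06 -0.14  1.98  2.01]
shift [-0.487  0.031  0.382] turn [-0.025  0.071 -0.012]
shift [-0.475  0.035  0.493] turn [-0.025  0.071 -0.012]
```

Emit:
{"fn": "step_arm", "kwargs": {"targets": [[[-0.05,0,0.03],[0,0,0],0.35],[[-0.1,0.01,0.07],[0,0,0],0.35],[[-0.15,0.01,0.11],[-0.005,0.01,0],0.35],[[-0.2,0.02,0.15],[-0.01,0.02,0],0.35],[[-0.25,0.02,0.19],[-0.01,0.03,-0.01],0.35],[[-0.3,0.03,0.23],[-0.02,0.05,-0.01],0.35],[[-0.35,0.03,0.27],[-0.025,0.07,-0.012],0.35],[[-0.4,0.03,0.31],[-0.025,0.07,-0.012],0.35],[[-0.44,0.03,0.33],[-0.025,0.07,-0.012],0.35],[[-0.44,0.03,0.33],[-0.025,0.07,-0.012],0.35]]}}

```text
clock: 12.95
tcp_pos: [0.497, -0.081, 0.0431]
ee_rot: [-0.541, -0.04, 0.84, -0.018]
contact_force: [0.3, 0.8, -0.7]
gripper_width: 0.651
gripper_force: 0.0
```

```bash
python3 - <<'E'
from h import *
a=np.radians(65); st(); p=pinch(.03); rel(p,YAW,a); rel(pinch(0.002),YAW,a)
E
```

```text
t 12.95 tcp [ 0.497  -0.081   0.0431] y-az 5.01 z [-0.908 -0.074 -0.413] F [ 0.3  0.8 -0.7] w 61.2 gf 0.0 q [-0.15  1.41  0.49  0.98 -0.19  1.95  1.96]
shift [-0.041 -0.018  0.02 ] turn [ 0.005 -0.006  0.007]
shift [-0.042 -0.019  0.132] turn [ 0.005 -0.006  0.007]
```

Emit:
{"fn": "step_arm", "kwargs": {"targets": [[[-0.02,-0.01,0],[0,0,0],0.35],[[-0.042,-0.019,0.02],[0.005,-0.006,0.007],0.35],[[-0.042,-0.019,0.04],[0.005,-0.006,0.007],0.35],[[-0.042,-0.019,0.07],[0.005,-0.006,0.007],0.35],[[-0.042,-0.019,0.09],[0.005,-0.006,0.007],0.35],[[-0.042,-0.019,0.105],[0.005,-0.006,0.007],0.35],[[-0.042,-0.019,0.11],[0.005,-0.006,0.007],0.35],[[-0.042,-0.019,0.11],[0.005,-0.006,0.007],0.35],[[-0.042,-0.019,0.11],[0.005,-0.006,0.007],0.35],[[-0.042,-0.019,0.11],[0.005,-0.006,0.007],0.35]]}}

```text
clock: 14.2
tcp_pos: [0.4771, -0.0874, 0.0226]
ee_rot: [-0.537, -0.038, 0.843, -0.024]
contact_force: [0.5, 0.2, -0.6]
gripper_width: 0.647
gripper_force: 0.0
```

```bash
python3 - <<'E'
from h import *
a=np.radians(65); st(); rel(pinch(0.0),YAW,a)
im,d=r.capture("wrist"); s,_=r.capture("scene")
cv2.imwrite("pics/w4.png",np.hstack([cv2.resize(im[150:480,140:500],(400,367)),cv2.resize(s[120:260,210:350],(367,367))]))
E
```

```text
t 14.2 tcp [ 0.4771 -0.0874  0.0226] y-az 5.14 z [-0.903 -0.082 -0.423] F [ 0.5  0.2 -0.6] w 60.8 gf 0.0 q [-0.16  1.41  0.49  1.06 -0.19  1.86  1.96]
shift [-0.001  0.001  0.032] turn [-0.  0. -0.]
```

View pics/w4.png

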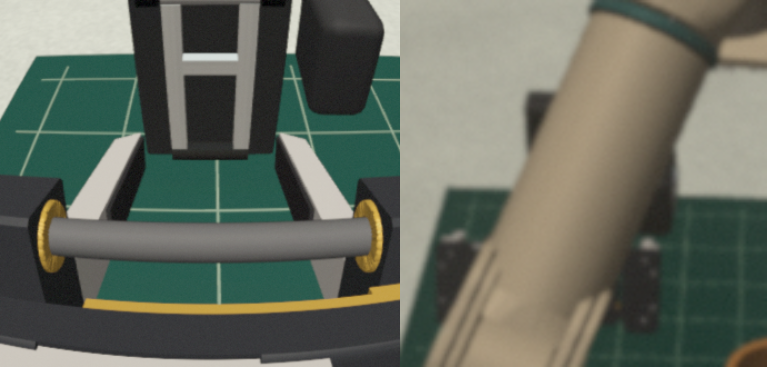

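In the wrist crop the foot bar at (210,153) sits midway between the fingertips at (142,140) and (283,140). The right half shows the forearm passing clear over the handheld. I'll advance and pinch.

Emit:
{"fn": "step_arm", "kwargs": {"targets": [[[0,0,0.008],[0,0,0],0.35],[[0,0,0.016],[0,0,0],0.35],[[0,0,0.024],[0,0,0],0.35],[[0,0,0.032],[0,0,0],0.35],[[0,0,0.032],[0,0,0],0.35],[[0,0,0.032],[0,0,0],0.4],[[0,0,0.032],[0,0,0],0.45],[[0,0,0.032],[0,0,0],0.5],[[0,0,0.032],[0,0,0],0.52],[[0,0,0.032],[0,0,0],0.54]]}}

```text
clock: 15.55
tcp_pos: [0.4696, -0.0869, 0.0191]
ee_rot: [-0.537, -0.038, 0.843, -0.023]
contact_force: [0.3, 1.4, 0.0]
gripper_width: 0.461
gripper_force: 0.9
```

```bash
python3 - <<'E'
from h import *
a=np.radians(65); st(); rel(pinch(0.0),YAW,a)
E
```

```text
t 15.55 tcp [ 0.4696 -0.0869  0.0191] y-az 5.09 z [-0.903 -0.08  -0.423] F [0.3 1.4 0. ] w 43.3 gf 0.9 q [-0.16  1.4   0.49  1.09 -0.19  1.84  1.97]
shift [-0.001 -0.004 -0.001] turn [ 0.001 -0.     0.   ]
```

Emit:
{"fn": "step_arm", "kwargs": {"targets": [[[0,-0.002,0],[0,0,0],0.56],[[0,-0.002,0],[0,0,0],0.58],[[0,-0.002,0],[0,0,0],0.6],[[0,-0.002,0],[0,0,0],0.62],[[0,-0.002,0],[0,0,0],0.65],[[0,-0.002,0],[0,0,0],0.68],[[0,-0.002,0],[0,0,0],0.7],[[0,-0.002,0],[0,0,0],0.7],[[0,-0.002,0],[0,0,0],0.7],[[0,-0.002,0],[0,0,0],0.7]]}}

```text
clock: 16.8
tcp_pos: [0.4697, -0.0885, 0.0192]
ee_rot: [-0.537, -0.038, 0.843, -0.024]
contact_force: [-0.0, 1.0, -1.6]
gripper_width: 0.368
gripper_force: 30.0
```

```bash
python3 - <<'E'
from h import *
st()
im,d=r.capture("wrist"); cv2.imwrite("pics/w5.png",cv2.resize(im[150:420,160:480],None,fx=1.6,fy=1.6))
# arc plan: hinge in handheld frame; foot at angle t
hx,hz,L=.0065+.0045,.0033+.088,.080
a0=np.radians(65); s=r.sense(); p0=np.array(s["tcp_pos"]);Q0=rot(s["ee_rot"])
c0=W(hx,0,hz); off=R.from_euler('z',YAW).inv().apply(p0-c0); print("tcp rel hinge",off.round(4))
for t in np.arange(.09,.95,.09):
    # rotation about hy taking -z -> +x : rotvec -t about y
    Rt=R.from_rotvec([0,-t,0]); p=c0+R.from_euler('z',YAW).apply(Rt.apply(off)); 
    sh=Q0.inv().apply(p-p0)/.25; tu=(Q0.inv()*R.from_rotvec(-t*R.from_euler('z',YAW).apply([0,1,0]))*Q0).as_rotvec()/(np.pi/2)
    print(round(t,2),sh.round(3),tu.round(3))
E
```

```text
t 16.8 tcp [ 0.4697 -0.0885  0.0192] y-az 5.14 z [-0.903 -0.082 -0.423] F [-0.   1.  -1.6] w 34.6 gf 30.0 q [-0.16  1.4   0.49  1.09 -0.19  1.84  1.97]
tcp rel hinge [ 0.0138 -0.0003 -0.0721]
0.09 [-0.005 -0.    -0.026] [-0.    -0.057  0.   ]
0.18 [-0.008 -0.    -0.052] [-0.    -0.115  0.   ]
0.27 [-0.009 -0.    -0.079] [-0.    -0.172  0.   ]
0.36 [-0.007 -0.    -0.105] [-0.    -0.229  0.   ]
0.45 [-0.003 -0.    -0.131] [-0.    -0.286  0.   ]
0.54 [ 0.004 -0.    -0.157] [-0.    -0.344  0.   ]
0.63 [ 0.012 -0.    -0.181] [-0.    -0.401  0.   ]
0.72 [ 0.023 -0.    -0.206] [-0.    -0.458  0.   ]
0.81 [ 0.036 -0.    -0.228] [-0.    -0.516  0.   ]
0.9 [ 0.052 -0.    -0.25 ] [-0.    -0.573  0.   ]
```

View pics/w5.png

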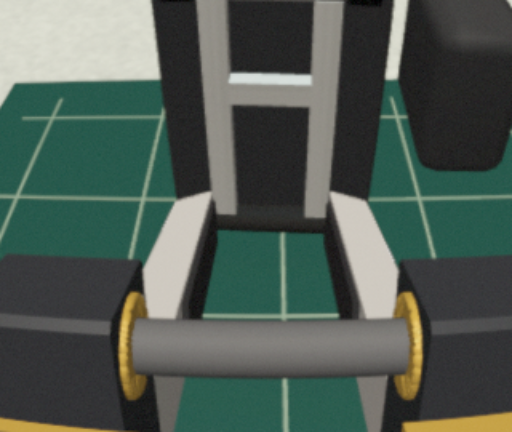

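The fingertips at (208,205) and (335,205) hold the two ends of the foot bar, with the handheld undisturbed. I'll swing it out, halfway first.

Emit:
{"fn": "step_arm", "kwargs": {"targets": [[[-0.002,0,-0.013],[0,-0.028,0],0.7],[[-0.005,0,-0.026],[0,-0.057,0],0.7],[[-0.007,0,-0.039],[0,-0.086,0],0.7],[[-0.008,0,-0.052],[0,-0.115,0],0.7],[[-0.009,0,-0.066],[0,-0.143,0],0.7],[[-0.009,0,-0.079],[0,-0.172,0],0.7],[[-0.008,0,-0.092],[0,-0.2,0],0.7],[[-0.007,0,-0.105],[0,-0.229,0],0.7],[[-0.005,0,-0.118],[0,-0.258,0],0.7],[[-0.003,0,-0.131],[0,-0.286,0],0.7]]}}

```text
clock: 18.1
tcp_pos: [0.499, -0.0873, 0.0333]
ee_rot: [-0.336, -0.042, 0.941, -0.017]
contact_force: [-1.0, -0.9, 0.2]
gripper_width: 0.366
gripper_force: 30.0
```

```bash
cat >> h.py <<'E'
def tilt():
    """pitch of the held slab's back/edges from the scene depth: x' of the slab back at two heights"""
    q=np.concatenate([cloud("scene")[2].reshape(-1,3),cloud("wrist")[2].reshape(-1,3)]); q=R.from_euler('z',YAW).inv().apply(q-C)
    e=q[(np.abs(q[:,1])>.020)&(np.abs(q[:,1])<.030)&(q[:,2]>.03)&(q[:,2]<.088)&(np.abs(q[:,0]-.007)<.03)]
    if len(e)>20:
        f=np.polyfit(e[:,2],e[:,0],1); print("n",len(e),"back slope",f[0].round(3),"x at z=.06",np.polyval(f,.06).round(4),"resid",np.std(e[:,0]-np.polyval(f,e[:,2])).round(4))
    else: print("few",len(e))
E
python3 - <<'E'
from h import *
st(); tilt()
hx,hz=.011,.0913
a=np.array(r.sense()["tcp_pos"]); Q=rot(r.sense()["ee_rot"]); z=Q.as_matrix()[:,2]
print("tool tilt",np.arctan2(-z[0],-z[2]), "tcp'",R.from_euler('z',YAW).inv().apply(a-W(hx,0,hz)).round(4))
E
```

```text
t 18.1 tcp [ 0.499  -0.0873  0.0333] y-az 5.16 z [-0.63  -0.059 -0.774] F [-1.  -0.9  0.2] w 34.4 gf 30.0 q [-0.2   1.13  0.5   1.41 -0.27  1.37  2.01]
n 2314 back slope -0.0 x at z=.06 0.0025 resid 0.0014
tool tilt 0.6827116726392923 tcp' [ 0.0435 -0.0014 -0.0573]
```

```bash
cat >> h.py <<'E'
def arc(hx,hz,ts):
    s=r.sense(); p0=np.array(s["tcp_pos"]);Q0=rot(s["ee_rot"]); c0=W(hx,0,hz); Z=R.from_euler('z',YAW)
    off=Z.inv().apply(p0-c0)
    for t in ts:
        p=c0+Z.apply(R.from_rotvec([0,-t,0]).apply(off))
        print(round(t,3),(Q0.inv().apply(p-p0)/.25).round(3),"turn y",round(-t/(np.pi/2),3))
E
python3 - <<'E'
from h import *
arc(.007,.0913,np.arange(.04,.42,.04))
E
```

```text
0.04 [-0.002 -0.    -0.012] turn y -0.025
0.08 [-0.004 -0.    -0.024] turn y -0.051
0.12 [-0.005 -0.    -0.035] turn y -0.076
0.16 [-0.005 -0.    -0.047] turn y -0.102
0.2 [-0.006 -0.    -0.059] turn y -0.127
0.24 [-0.005 -0.    -0.071] turn y -0.153
0.28 [-0.004 -0.    -0.083] turn y -0.178
0.32 [-0.003 -0.    -0.095] turn y -0.204
0.36 [-0.001 -0.    -0.107] turn y -0.229
0.4 [ 0.001 -0.    -0.118] turn y -0.255
```

Emit:
{"fn": "step_arm", "kwargs": {"targets": [[[-0.001,0,-0.006],[0,-0.013,0],0.7],[[-0.002,0,-0.012],[0,-0.025,0],0.7],[[-0.003,0,-0.018],[0,-0.038,0],0.7],[[-0.004,0,-0.024],[0,-0.051,0],0.7],[[-0.005,0,-0.035],[0,-0.076,0],0.7],[[-0.005,0,-0.047],[0,-0.102,0],0.7],[[-0.006,0,-0.059],[0,-0.127,0],0.7],[[-0.005,0,-0.071],[0,-0.153,0],0.7],[[-0.004,0,-0.083],[0,-0.178,0],0.7],[[-0.004,0,-0.083],[0,-0.178,0],0.7]]}}

```text
clock: 19.45
tcp_pos: [0.5136, -0.0843, 0.0485]
ee_rot: [-0.201, -0.044, 0.979, -0.009]
contact_force: [-0.3, -2.0, -1.1]
gripper_width: 0.369
gripper_force: 30.0
```

```bash
python3 - <<'E'
from h import *
st(); tilt(); arc(.007,.0913,np.arange(.02,.16,.02))
s=r.sense();Q=rot(s["ee_rot"]).as_matrix();z=Q[:,2];a=np.arctan2(-z[0],-z[2]); b=R.from_euler('z',YAW).inv().apply(np.array(s["tcp_pos"])+.016*z-.001*Q[:,0]-C)
for hx in(.005,.007): print("bar",b.round(4),"angle",np.arctan2(b[0]-hx,.0913-b[2]).round(3),"len",np.hypot(b[0]-hx,.0913-b[2]).round(4))
E
```

```text
t 19.45 tcp [ 0.5136 -0.0843  0.0485] y-az 5.11 z [-0.392 -0.035 -0.919] F [-0.3 -2.  -1.1] w 34.7 gf 30.0 q [-0.21  0.95  0.49  1.64 -0.34  1.05  2.07]
n 886 back slope 0.017 x at z=.06 0.0038 resid 0.001
0.02 [-0.001 -0.    -0.006] turn y -0.013
0.04 [-0.002 -0.    -0.012] turn y -0.025
0.06 [-0.003 -0.    -0.018] turn y -0.038
0.08 [-0.004 -0.    -0.024] turn y -0.051
0.1 [-0.005 -0.    -0.03 ] turn y -0.064
0.12 [-0.005 -0.    -0.036] turn y -0.076
0.14 [-0.006 -0.    -0.042] turn y -0.089
0.16 [-0.006 -0.    -0.048] turn y -0.102
bar [0.0637 0.0001 0.0328] angle 0.787 len 0.0829
bar [0.0637 0.0001 0.0328] angle 0.77 len 0.0815
```

Emit:
{"fn": "step_arm", "kwargs": {"targets": [[[-0.001,0,-0.003],[0,-0.006,0],0.7],[[-0.001,0,-0.006],[0,-0.013,0],0.7],[[-0.002,0,-0.012],[0,-0.025,0],0.7],[[-0.003,0,-0.018],[0,-0.038,0],0.7],[[-0.003,0,-0.02],[0,-0.045,0],0.7],[[-0.004,0,-0.024],[0,-0.051,0],0.7],[[-0.004,0,-0.027],[0,-0.057,0],0.7],[[-0.005,0,-0.03],[0,-0.064,0],0.7],[[-0.005,0,-0.036],[0,-0.076,0],0.7],[[-0.005,0,-0.036],[0,-0.076,0],0.7]]}}

```text
clock: 20.8
tcp_pos: [0.5182, -0.0841, 0.0559]
ee_rot: [-0.142, -0.044, 0.989, -0.007]
contact_force: [0.5, -1.3, -0.6]
gripper_width: 0.369
gripper_force: 30.0
```

```bash
cat >> h.py <<'E'
def bar(hxs=(.003,.005,.007)):
    s=r.sense();Q=rot(s["ee_rot"]).as_matrix();z=Q[:,2]; b=R.from_euler('z',YAW).inv().apply(np.array(s["tcp_pos"])+.016*z-.001*Q[:,0]-C)
    for hx in hxs: print("bar",b.round(4),"angle",np.arctan2(b[0]-hx,.0913-b[2]).round(3),"len",np.hypot(b[0]-hx,.0913-b[2]).round(4))
E
python3 - <<'E'
from h import *
st(); tilt(); bar()
im,d=r.capture("wrist"); cv2.imwrite("pics/w6.png",im)
E
```

```text
t 20.8 tcp [ 0.5182 -0.0841  0.0559] y-az 5.12 z [-0.28  -0.026 -0.96 ] F [ 0.5 -1.3 -0.6] w 34.7 gf 30.0 q [-0.21  0.88  0.48  1.74 -0.37  0.91  2.1 ]
n 480 back slope 0.017 x at z=.06 0.0036 resid 0.001
bar [ 0.07   -0.0002  0.0401] angle 0.918 len 0.0843
bar [ 0.07   -0.0002  0.0401] angle 0.903 len 0.0827
bar [ 0.07   -0.0002  0.0401] angle 0.888 len 0.0811
```

View pics/w6.png

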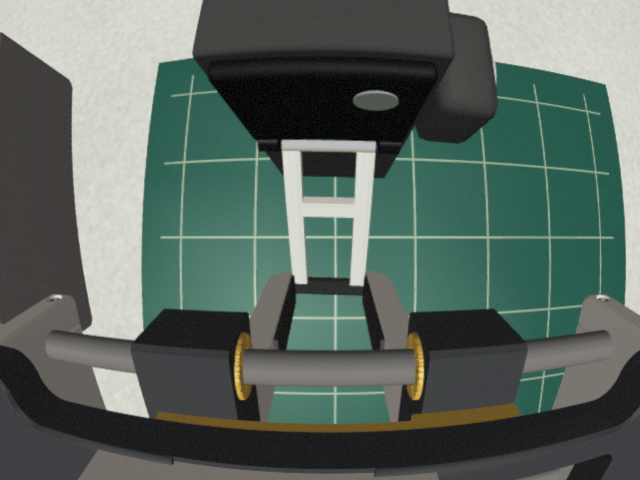

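The stand is swung well out, with rails at (290–370, 145–285), and the handheld is still upright. I'll push a little further to confirm the stop.

```bash
python3 - <<'E'
from h import *
arc(.006,.0913,np.arange(.02,.12,.02))
E
```

```text
0.02 [-0.001 -0.    -0.006] turn y -0.013
0.04 [-0.002 -0.    -0.012] turn y -0.025
0.06 [-0.003 -0.    -0.018] turn y -0.038
0.08 [-0.004 -0.    -0.024] turn y -0.051
0.1 [-0.005 -0.    -0.03 ] turn y -0.064
```

Emit:
{"fn": "step_arm", "kwargs": {"targets": [[[0,0,-0.003],[0,-0.006,0],0.7],[[-0.001,0,-0.006],[0,-0.013,0],0.7],[[-0.001,0,-0.009],[0,-0.019,0],0.7],[[-0.002,0,-0.012],[0,-0.025,0],0.7],[[-0.002,0,-0.015],[0,-0.032,0],0.7],[[-0.003,0,-0.018],[0,-0.038,0],0.7],[[-0.003,0,-0.021],[0,-0.045,0],0.7],[[-0.004,0,-0.024],[0,-0.051,0],0.7],[[-0.004,0,-0.024],[0,-0.051,0],0.7],[[-0.004,0,-0.024],[0,-0.051,0],0.7]]}}

```text
clock: 22.2
tcp_pos: [0.5209, -0.0838, 0.0611]
ee_rot: [-0.103, -0.045, 0.994, -0.005]
contact_force: [-1.0, -0.3, -0.2]
gripper_width: 0.368
gripper_force: 30.0
```

```bash
python3 - <<'E'
from h import *
st(); tilt(); bar(); tilt()
q=cloud("scene")[2].reshape(-1,3); q=R.from_euler('z',YAW).inv().apply(q-C)
h=q[(np.abs(q[:,1])<.026)&(q[:,2]>.1)&(q[:,2]<.15)&(np.abs(q[:,0])<.05)]
if len(h)>20: print("hump",len(h),np.polyfit(h[:,2],h[:,0],1))
t=q[(np.abs(q[:,1])<.03)&(q[:,2]>.145)&(np.abs(q[:,0])<.04)]
if len(t)>20: print("top",len(t),t[:,0].min(),t[:,0].max(),np.polyfit(t[:,0],t[:,2],1))
E
```

```text
t 22.2 tcp [ 0.5209 -0.0838  0.0611] y-az 5.14 z [-0.204 -0.019 -0.979] F [-1.  -0.3 -0.2] w 34.6 gf 30.0 q [-0.2   0.83  0.47  1.8  -0.4   0.81  2.14]
n 398 back slope -0.042 x at z=.06 0.0067 resid 0.0014
bar [ 0.0739 -0.0001  0.0452] angle 0.994 len 0.0846
bar [ 0.0739 -0.0001  0.0452] angle 0.981 len 0.0829
bar [ 0.0739 -0.0001  0.0452] angle 0.967 len 0.0813
n 395 back slope -0.031 x at z=.06 0.0068 resid 0.0013
top 33 -0.01551101094586087 0.014707220444597421 [-0.40752364  0.15473317]
```

The slab now tips forward by about 0.05 rad, so the stand is at its stop. I'll go back that much, then release.

Emit:
{"fn": "step_arm", "kwargs": {"targets": [[[0,0,0.003],[0,0.006,0],0.7],[[0.001,0,0.006],[0,0.013,0],0.7],[[0.001,0,0.009],[0,0.019,0],0.7],[[0.002,0,0.012],[0,0.026,0],0.7],[[0.002,0,0.012],[0,0.026,0],0.7],[[0.002,0,0.012],[0,0.026,0],0.7],[[0.002,0,0.012],[0,0.026,0],0.7],[[0.002,0,0.012],[0,0.026,0],0.7],[[0.002,0,0.012],[0,0.026,0],0.7],[[0.002,0,0.012],[0,0.026,0],0.7]]}}

```text
clock: 23.7
tcp_pos: [0.5197, -0.0839, 0.0583]
ee_rot: [-0.123, -0.044, 0.991, -0.006]
contact_force: [0.6, 2.0, 1.0]
gripper_width: 0.364
gripper_force: 30.0
```

```bash
python3 - <<'E'
from h import *
st(); tilt(); tilt()
E
```

```text
t 23.7 tcp [ 0.5197 -0.0839  0.0583] y-az 5.14 z [-0.243 -0.023 -0.97 ] F [0.6 2.  1. ] w 34.2 gf 30.0 q [-0.2   0.86  0.47  1.77 -0.39  0.86  2.12]
n 502 back slope -0.033 x at z=.06 0.0067 resid 0.0012
n 502 back slope -0.036 x at z=.06 0.0067 resid 0.0013
```

The slope stayed put, so that reversal folded the stand by about 0.04 rad. I'll push back to the stop, then rotate the whole handheld rigidly about its front bottom edge until it is flat.

```bash
python3 - <<'E'
from h import *
print("to stop"); arc(.007,.0913,[.02,.04,.06])
# pose after .05 forward, then rigid rotation about front edge
s=r.sense(); p0=np.array(s["tcp_pos"]);Q0=rot(s["ee_rot"]); Z=R.from_euler('z',YAW); ax=Z.apply([0,1,0])
c=W(.007,0,.0913); R1=R.from_rotvec(-.05*ax); p1=c+R1.apply(p0-c); Q1=R1*Q0
f=W(-.021,0,.0035)
for t in(.015,.03,.045,.06):
    p=f+R.from_rotvec(t*ax).apply(p1-f); print(t,(Q1.inv().apply(p-p1)/.25).round(4),"turn",t/(np.pi/2))
E
```

```text
to stop
0.02 [-0.001 -0.    -0.006] turn y -0.013
0.04 [-0.002 -0.    -0.012] turn y -0.025
0.06 [-0.003 -0.    -0.018] turn y -0.038
0.015 [-0.0045  0.      0.0051] turn 0.00954929658551372
0.03 [-0.009   0.      0.0103] turn 0.01909859317102744
0.045 [-0.0134  0.      0.0155] turn 0.02864788975654116
0.06 [-0.0177  0.      0.0208] turn 0.03819718634205488
```

Emit:
{"fn": "step_arm", "kwargs": {"targets": [[[0,0,-0.003],[0,-0.006,0],0.7],[[-0.001,0,-0.006],[0,-0.013,0],0.7],[[-0.001,0,-0.009],[0,-0.019,0],0.7],[[-0.002,0,-0.012],[0,-0.025,0],0.7],[[-0.002,0,-0.015],[0,-0.032,0],0.7],[[-0.002,0,-0.015],[0,-0.032,0],0.7],[[-0.002,0,-0.015],[0,-0.032,0],0.7],[[-0.002,0,-0.015],[0,-0.032,0],0.7],[[-0.002,0,-0.015],[0,-0.032,0],0.7],[[-0.002,0,-0.015],[0,-0.032,0],0.7]]}}

```text
clock: 25.15
tcp_pos: [0.5211, -0.0839, 0.0618]
ee_rot: [-0.098, -0.045, 0.994, -0.005]
contact_force: [-3.3, -0.4, -1.0]
gripper_width: 0.367
gripper_force: 30.0
```

```bash
python3 - <<'E'
from h import *
st(); tilt(); tilt()
E
```

```text
t 25.15 tcp [ 0.5211 -0.0839  0.0618] y-az 5.15 z [-0.195 -0.018 -0.981] F [-3.3 -0.4 -1. ] w 34.5 gf 30.0 q [-0.2   0.83  0.46  1.81 -0.4   0.8   2.14]
n 390 back slope -0.046 x at z=.06 0.0069 resid 0.0013
n 395 back slope -0.055 x at z=.06 0.0069 resid 0.0014
```

Emit:
{"fn": "step_arm", "kwargs": {"targets": [[[-0.002,0,0.002],[0,0.004,0],0.7],[[-0.004,0,0.004],[0,0.008,0],0.7],[[-0.006,0,0.007],[0,0.013,0],0.7],[[-0.009,0,0.01],[0,0.019,0],0.7],[[-0.011,0,0.013],[0,0.024,0],0.7],[[-0.013,0,0.015],[0,0.028,0],0.7],[[-0.013,0,0.015],[0,0.028,0],0.7],[[-0.013,0,0.015],[0,0.028,0],0.7],[[-0.013,0,0.015],[0,0.028,0],0.7],[[-0.013,0,0.015],[0,0.028,0],0.7]]}}

```text
clock: 26.6
tcp_pos: [0.5237, -0.0836, 0.0576]
ee_rot: [-0.12, -0.044, 0.992, -0.006]
contact_force: [-0.3, 0.6, -0.1]
gripper_width: 0.365
gripper_force: 30.0
```

```bash
python3 - <<'E'
from h import *
st(); tilt(); tilt()
E
```

```text
t 26.6 tcp [ 0.5237 -0.0836  0.0576] y-az 5.14 z [-0.237 -0.022 -0.971] F [-0.3  0.6 -0.1] w 34.3 gf 30.0 q [-0.2   0.86  0.47  1.76 -0.39  0.86  2.12]
n 355 back slope -0.005 x at z=.06 0.0095 resid 0.0013
n 353 back slope -0.002 x at z=.06 0.0095 resid 0.0013
```

Emit:
{"fn": "step_arm", "kwargs": {"targets": [[[0,0,0],[0,0,0],0.58],[[0,0,0],[0,0,0],0.54],[[0,0,0],[0,0,0],0.48],[[0,0,0],[0,0,0],0.42],[[0,0,0],[0,0,0],0.38],[[0,0,0],[0,0,0],0.36],[[0,0,-0.08],[0,0,0],0.36],[[0,0,-0.24],[0,0,0],0.36],[[0,0,-0.46],[0,0,0],0.36],[[0,0,-0.6],[0,0,0],0.2]]}}

```text
clock: 28.05
tcp_pos: [0.5603, -0.0805, 0.2056]
ee_rot: [-0.119, -0.045, 0.992, -0.006]
contact_force: [0.4, 0.0, 0.1]
gripper_width: 0.71
gripper_force: 0.0
```

```bash
python3 - <<'E'
from h import *
st(); tilt()
im,d,P=cloud("wrist"); q=R.from_euler('z',YAW).inv().apply(P.reshape(-1,3)-C)
i2,_=r.capture("scene")
e=q[(np.abs(q[:,0])<.03)&(np.abs(q[:,1])<.045)&(q[:,2]>.1)&(q[:,2]<.17)]
t=e[e[:,2]>.15]; print("top",np.percentile(t,[2,98],axis=0).round(4)); print("yaw rect",cv2.minAreaRect(t[:,:2].astype(np.float32)))
g=cv2.cvtColor(im,cv2.COLOR_BGR2GRAY).reshape(-1)
rail=(np.abs(q[:,1])<.019)&(q[:,0]>.02)&(q[:,0]<.085)&(q[:,2]>.02)&(q[:,2]<.09)
w=q[rail]; f=np.polyfit(w[:,0],w[:,2],1); print("rails",len(w),f,"angle",np.pi/2-np.arctan(-f[0]),"xmax",w[:,0].max())
p=W(-.0035,0,.19); rel(p,YAW,0)
cv2.imwrite("pics/c7.png",np.hstack([cv2.resize(im,(440,330)),cv2.resize(i2[100:250,210:370],(352,330))]))
E
```

```text
t 28.05 tcp [ 0.5603 -0.0805  0.2056] y-az 5.15 z [-0.235 -0.023 -0.972] F [0.4 0.  0.1] w 66.7 gf 0.0 q [-0.25  0.71  0.56  1.56 -0.3   1.2   2.04]
n 280 back slope 0.217 x at z=.06 0.0129 resid 0.0058
top [[-0.0151 -0.0252  0.1514]
 [ 0.0158  0.035   0.1568]]
yaw rect ((1.1577270925045013e-05, 0.004822496324777603), (0.0642358809709549, 0.03280884027481079), 86.55426788330078)
rails 1631 [-0.8642132   0.10591873] angle 0.8581084215995057 xmax 0.07907312854450575
shift [ 0.446 -0.     0.164] turn [-0.    -0.153  0.   ]
```

View pics/c7.png

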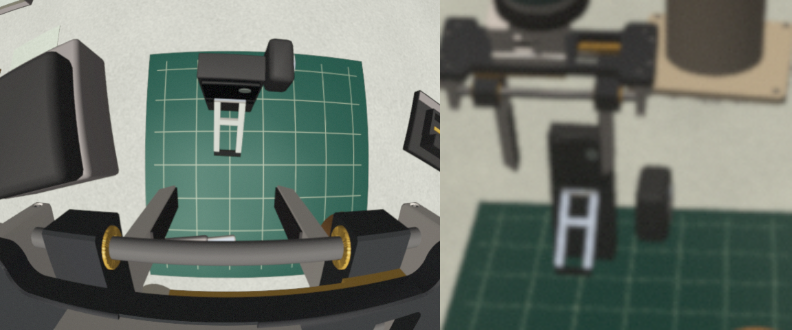

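The handheld stands upright at wrist-crop (232,75), with the stand out (rails at (228,125)). Depth puts the stand at 0.86 rad, at its stop. I'll refine the yaw before regrasping.

```bash
cat >> h.py <<'E'
def hand():
    q=np.concatenate([cloud(n)[2].reshape(-1,3) for n in("wrist","scene","wrist")]); q=R.from_euler('z',YAW).inv().apply(q-C)
    e=q[(np.abs(q[:,0])<.035)&(np.abs(q[:,1]-.004)<.042)&(q[:,2]>.1)&(q[:,2]<.165)]
    b=e[(e[:,2]<.148)&(e[:,0]>0)&(np.abs(e[:,1]-.004)<.026)]; f=np.polyfit(b[:,1],b[:,0],1); print("back yaw deg",-np.degrees(np.arctan(f[0])).round(2),len(b),"x",np.median(b[:,0]))
    t=e[e[:,2]>.151]; print("rect",cv2.minAreaRect(t[:,:2].astype(np.float32)))
E
python3 - <<'E'
from h import *
hand(); y2=YAW-np.radians(3.2)
rel(W(-.003,.0045,.21),y2,0); print(W(-.003,.0045,.115))
E
```

```text
back yaw deg -2.91 3026 x 0.01587123594994625
rect ((0.002292986959218979, 0.004670595750212669), (0.06439676135778427, 0.03795585781335831), 86.53199005126953)
shift [0.46  0.017 0.081] turn [-0.004 -0.155  0.035]
[ 0.44160891 -0.08628686  0.115     ]
```

Emit:
{"fn": "step_arm", "kwargs": {"targets": [[[0.1,0,0],[0,-0.03,0.01],0],[[0.2,0.01,0.02],[0,-0.07,0.02],0],[[0.32,0.015,0.05],[0,-0.11,0.03],0],[[0.42,0.017,0.08],[-0.004,-0.155,0.035],0],[[0.46,0.017,0.081],[-0.004,-0.155,0.035],0],[[0.46,0.017,0.081],[-0.004,-0.155,0.035],0],[[0.46,0.017,0.081],[-0.004,-0.155,0.035],0],[[0.46,0.017,0.081],[-0.004,-0.155,0.035],0],[[0.46,0.017,0.081],[-0.004,-0.155,0.035],0],[[0.46,0.017,0.081],[-0.004,-0.155,0.035],0]]}}

```text
clock: 29.65
tcp_pos: [0.4429, -0.0865, 0.2107]
ee_rot: [0.001, -0.017, 1.0, -0.001]
contact_force: [-0.4, -0.5, 0.6]
gripper_width: 1.001
gripper_force: 0.0
```

```bash
python3 - <<'E'
from h import *
st(); y2=YAW-np.radians(3.1)
rel(W(-.003,.0045,.118),y2,0)
E
```

```text
t 29.65 tcp [ 0.4429 -0.0865  0.2107] y-az 1.99 z [ 0.003 -0.001 -1.   ] F [-0.4 -0.5  0.6] w 94.1 gf 0.0 q [-0.29  0.42  0.58  2.07 -0.34  0.74  2.11]
shift [0.006 0.001 0.371] turn [-0.001  0.002 -0.001]
```

Emit:
{"fn": "step_arm", "kwargs": {"targets": [[[0.006,0,0.08],[0,0.002,0],0],[[0.006,0,0.2],[0,0.002,0],0],[[0.006,0,0.3],[0,0.002,0],0],[[0.006,0,0.36],[0,0.002,0],0],[[0.006,0,0.371],[0,0.002,0],0.1],[[0.006,0,0.371],[0,0.002,0],0.2],[[0.006,0,0.371],[0,0.002,0],0.24],[[0.006,0,0.371],[0,0.002,0],0.27],[[0.006,0,0.371],[0,0.002,0],0.29],[[0.006,0,0.371],[0,0.002,0],0.31]]}}

```text
clock: 30.9
tcp_pos: [0.4416, -0.0866, 0.1183]
ee_rot: [0.0, -0.017, 1.0, -0.001]
contact_force: [0.2, -0.2, -0.8]
gripper_width: 0.693
gripper_force: 0.2
```

Emit:
{"fn": "step_arm", "kwargs": {"targets": [[[0,0,0],[0,0,0],0.33],[[0,0,0],[0,0,0],0.36],[[0,0,0],[0,0,0],0.5],[[0,0,0],[0,0,0],0.6],[[0,0,0],[0,0,0],0.6],[[0,0,-0.02],[0,0,0],0.6],[[0,0,-0.06],[0,0,0],0.6],[[0,0,-0.1],[0,0,0],0.6],[[0,0,-0.12],[0,0,0],0.6],[[0,0,-0.12],[0,0,0],0.6]]}}

```text
clock: 32.15
tcp_pos: [0.4418, -0.0865, 0.1486]
ee_rot: [0.0, -0.017, 1.0, -0.001]
contact_force: [0.5, -0.2, -4.3]
gripper_width: 0.679
gripper_force: 30.0
```

```bash
python3 - <<'E'
from h import *
st(); hand()
E
```

```text
t 32.15 tcp [ 0.4418 -0.0865  0.1486] y-az 1.99 z [ 0.001 -0.001 -1.   ] F [ 0.5 -0.2 -4.3] w 63.9 gf 30.0 q [-0.22  0.52  0.5   2.14 -0.44  0.58  2.21]
back yaw deg -2.74 409 x 0.015942040134175058
rect ((0.0017303656786680222, 0.003302786499261856), (0.08403434604406357, 0.039629608392715454), 87.30232238769531)
```

```bash
python3 - <<'E'
from h import *
rel(W(.066,0.0,.145),YAW-.002,.43)
E
```

```text
shift [-0.278 -0.002  0.012] turn [ 0.007  0.273 -0.033]
```

Emit:
{"fn": "step_arm", "kwargs": {"targets": [[[-0.03,0,0],[0.001,0.03,-0.004],0.6],[[-0.07,0,0],[0.002,0.07,-0.01],0.6],[[-0.12,0,0],[0.003,0.11,-0.015],0.6],[[-0.17,0,0.004],[0.004,0.16,-0.02],0.6],[[-0.22,0,0.008],[0.005,0.21,-0.026],0.6],[[-0.26,0,0.01],[0.006,0.25,-0.03],0.6],[[-0.278,-0.002,0.012],[0.007,0.273,-0.033],0.6],[[-0.278,-0.002,0.012],[0.007,0.273,-0.033],0.6],[[-0.278,-0.002,0.012],[0.007,0.273,-0.033],0.6],[[-0.278,-0.002,0.012],[0.007,0.273,-0.033],0.6]]}}

```text
clock: 33.55
tcp_pos: [0.5106, -0.0848, 0.1454]
ee_rot: [-0.212, -0.042, 0.976, -0.009]
contact_force: [-1.0, -0.3, -3.2]
gripper_width: 0.677
gripper_force: 30.0
```

```bash
cat >> h.py <<'E'
def lean():
    """back yaw, lean and lowest points of the leaning handheld (mat frame at C)"""
    q=np.concatenate([cloud(n)[2].reshape(-1,3) for n in("scene","scene")]); q=R.from_euler('z',YAW).inv().apply(q-C)
    e=q[(np.abs(q[:,1])<.025)&(q[:,0]>.03)&(q[:,0]<.14)&(q[:,2]>.10)&(q[:,2]<.17)]
    A=np.c_[e[:,1],e[:,2],np.ones(len(e))]; m=np.ones(len(e),bool)
    for _ in range(4):
        f=np.linalg.lstsq(A[m],e[m,0],rcond=None)[0]; m=np.abs(A@f-e[:,0])<.004
    print("hump fit n",m.sum(),"yaw deg",-np.degrees(np.arctan(f[0])).round(2),"lean",np.arctan(f[1]).round(3))
    w=q[(np.abs(q[:,1])<.04)&(q[:,0]>.0)&(q[:,0]<.16)&(q[:,2]>.008)&(q[:,2]<.06)]
    print("low",len(w),w[:,2].min().round(4),"x",w[:,0].min().round(3),w[:,0].max().round(3))
E
python3 - <<'E'
from h import *
st(); lean(); rel(W(.066,0,.117),YAW-.002,.43);
E
```

```text
t 33.55 tcp [ 0.5106 -0.0848  0.1454] y-az 4.95 z [-0.414 -0.036 -0.91 ] F [-1.  -0.3 -3.2] w 63.7 gf 30.0 q [-0.24  0.84  0.55  1.58 -0.28  1.24  2.04]
hump fit n 759 yaw deg -0.27 lean 0.424
low 439 0.008 x 0.016 0.158
shift [-0.047  0.     0.104] turn [-0.     0.001 -0.001]
```

Emit:
{"fn": "step_arm", "kwargs": {"targets": [[[-0.008,0,0.018],[0,0,0],0.6],[[-0.017,0,0.037],[0,0,0],0.6],[[-0.025,0,0.055],[0,0,0],0.6],[[-0.033,0,0.073],[0,0,0],0.6],[[-0.04,0,0.088],[0,0,0],0.6],[[-0.044,0,0.098],[0,0,0],0.6],[[-0.047,0,0.104],[0,0.001,0],0.6],[[-0.048,0,0.107],[0,0.001,0],0.6],[[-0.05,0,0.11],[0,0.001,0],0.6],[[-0.05,0,0.11],[0,0.001,0],0.6]]}}

```text
clock: 34.9
tcp_pos: [0.511, -0.0847, 0.115]
ee_rot: [-0.213, -0.043, 0.976, -0.01]
contact_force: [-0.7, 0.1, -3.7]
gripper_width: 0.682
gripper_force: 30.0
```

```bash
python3 - <<'E'
from h import *
st(); lean()
E
```

```text
t 34.9 tcp [ 0.511  -0.0847  0.115 ] y-az 5.0 z [-0.416 -0.037 -0.909] F [-0.7  0.1 -3.7] w 64.1 gf 30.0 q [-0.23  0.88  0.54  1.6  -0.3   1.19  2.05]
hump fit n 490 yaw deg 0.8 lean 0.126
low 925 0.008 x 0.015 0.159
```

Emit:
{"fn": "step_arm", "kwargs": {"targets": [[[0,0,0.001],[0,0,0],0.6],[[-0.001,0,0.002],[0,0,0],0.6],[[-0.001,0,0.003],[0,0,0],0.6],[[-0.002,0,0.004],[0,0,0],0.6],[[-0.002,0,0.005],[0,0,0],0.6],[[-0.003,0,0.006],[0,0,0],0.6],[[-0.003,0,0.007],[0,0,0],0.6],[[-0.003,0,0.007],[0,0,0],0.6],[[-0.003,0,0.007],[0,0,0],0.6],[[-0.003,0,0.007],[0,0,0],0.6]]}}

```text
clock: 36.25
tcp_pos: [0.5109, -0.0847, 0.1132]
ee_rot: [-0.213, -0.042, 0.976, -0.01]
contact_force: [0.4, -0.4, 0.3]
gripper_width: 0.683
gripper_force: 30.0
```

```bash
python3 - <<'E'
from h import *
st()
E
```

```text
t 36.25 tcp [ 0.5109 -0.0847  0.1132] y-az 4.99 z [-0.416 -0.037 -0.909] F [ 0.4 -0.4  0.3] w 64.2 gf 30.0 q [-0.23  0.88  0.54  1.6  -0.3   1.19  2.05]
```

Emit:
{"fn": "step_arm", "kwargs": {"targets": [[[-0.001,0,0.001],[0,0,0],0.6],[[-0.001,0,0.002],[0,0,0],0.6],[[-0.001,0,0.002],[0,0.001,0],0.6],[[-0.001,0,0.002],[0,0.002,0],0.6],[[-0.001,0,0.002],[0,0.003,0],0.6],[[-0.001,0,0.002],[0,0.003,0],0.6],[[-0.001,0,0.002],[0,0.003,0],0.6],[[-0.001,0,0.002],[0,0.003,0],0.6],[[-0.001,0,0.002],[0,0.003,0],0.6],[[-0.001,0,0.002],[0,0.003,0],0.6]]}}

```text
clock: 37.5
tcp_pos: [0.5112, -0.0847, 0.1132]
ee_rot: [-0.215, -0.042, 0.976, -0.01]
contact_force: [0.1, 0.5, 5.5]
gripper_width: 0.677
gripper_force: 30.0
```

```bash
python3 - <<'E'
from h import *
st(); print(r.sense()["ft_torque"])
im,d,P=cloud("wrist"); s,_=r.capture("scene")
cv2.imwrite("pics/c8.png",np.hstack([cv2.resize(im,(420,315)),cv2.resize(s[110:290,220:420],(350,315))]))
E
```

```text
t 37.5 tcp [ 0.5112 -0.0847  0.1132] y-az 4.99 z [-0.419 -0.037 -0.907] F [0.1 0.5 5.5] w 63.6 gf 30.0 q [-0.23  0.88  0.54  1.6  -0.3   1.2   2.05]
[ 0.25990045 -0.0759919  -0.06338102]
```

View pics/c8.png

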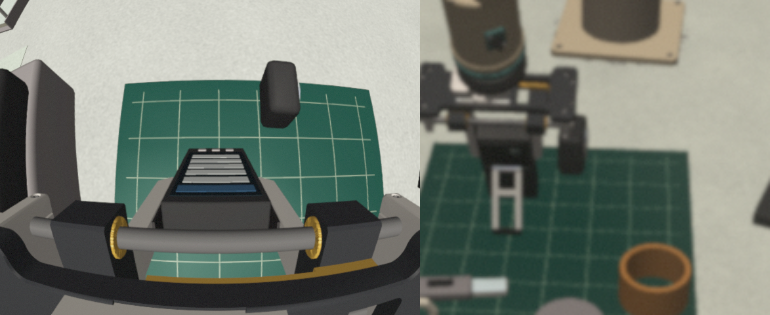

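The handheld leans back on its stand: its foot is on the mat at (507,232) in the right crop, and the grip presses 5.5 N. I'll release gently and retreat along the tool axis.

Emit:
{"fn": "step_arm", "kwargs": {"targets": [[[0.001,0,-0.001],[0,0,0],0.6],[[0.001,0,-0.001],[0,0,0],0.31],[[0.001,0,-0.001],[0,0,0],0.29],[[0.001,0,-0.001],[0,0,0],0.25],[[0.001,0,-0.001],[0,0,0],0.18],[[0.001,0,-0.001],[0,0,0],0.1],[[0.001,0,-0.001],[0,0,0],0],[[0.001,0,-0.001],[0,0,0],0],[[0.001,0,-0.001],[0,0,0],0],[[0.001,0,-0.001],[0,0,0],0]]}}

```text
clock: 38.85
tcp_pos: [0.5108, -0.0847, 0.1128]
ee_rot: [-0.216, -0.042, 0.975, -0.01]
contact_force: [-0.6, 0.1, 1.6]
gripper_width: 0.997
gripper_force: 0.0
```

Emit:
{"fn": "step_arm", "kwargs": {"targets": [[[0,0,-0.03],[0,0,0],0],[[0,0,-0.1],[0,0,0],0],[[0,0,-0.2],[0,0,0],0],[[0,0,-0.35],[0,0,0],0],[[0,0,-0.5],[0,0,0],0],[[0,0,-0.65],[0,0,0],0],[[0,0,-0.7],[0,0,0],0],[[0,0,-0.7],[0,0,0],0],[[0,0,-0.7],[0,0,0],0],[[0,0,-0.7],[0,0,0],0]]}}

```text
clock: 40.1
tcp_pos: [0.5834, -0.078, 0.2704]
ee_rot: [-0.217, -0.042, 0.975, -0.01]
contact_force: [2.0, 0.1, -0.6]
gripper_width: 0.996
gripper_force: 0.0
```

```bash
cat > chk.py <<'E'
from h import *
st()
q=np.concatenate([cloud(n)[2].reshape(-1,3) for n in("scene","scene","wrist")]); q=R.from_euler('z',YAW).inv().apply(q-C)
e=q[(np.abs(q[:,1])<.026)&(q[:,0]>.06)&(q[:,0]<.12)&(q[:,2]>.075)&(q[:,2]<.135)]
A=np.c_[e[:,1],e[:,2],np.ones(len(e))]; m=np.ones(len(e),bool)
for k in range(8):
    f=np.linalg.lstsq(A[m],e[m,0],rcond=None)[0]; m=np.abs(A@f-e[:,0])<max(.003,.012-.002*k)
print("n",m.sum(),len(e),"yaw err",-np.degrees(np.arctan(f[0])).round(2),"lean",np.arctan(f[1]).round(3))
w=q[(np.abs(q[:,1])<.019)&(q[:,0]>.075)&(q[:,0]<.12)&(q[:,2]>.007)&(q[:,2]<.06)]
print("rails n",len(w),np.polyfit(w[:,2],w[:,0],1),"x range",w[:,0].min(),w[:,0].max())
t=q[(np.abs(q[:,1])<.045)&(q[:,0]>.02)&(q[:,0]<.12)&(q[:,2]>.12)&(q[:,2]<.17)]; print("top z",t[:,2].max(),cv2.minAreaRect(t[t[:,2]>.13][:,:2].astype(np.float32)))
s,_=r.capture("scene"); w,_=r.capture("wrist"); cv2.imwrite("pics/c9.png",np.hstack([cv2.resize(w,(400,300)),cv2.resize(s[110:290,220:420],(333,300))]))
E
python3 chk.py
```

```text
t 40.1 tcp [ 0.5834 -0.078   0.2704] y-az 4.97 z [-0.422 -0.037 -0.906] F [ 2.   0.1 -0.6] w 93.6 gf 0.0 q [-0.22  0.82  0.57  1.22 -0.25  1.62  1.99]
n 667 734 yaw err 0.15 lean 0.438
rails n 905 [-0.42360295  0.10882238] x range 0.07500211657019003 0.11230615851361096
top z 0.15504086188549027 ((0.07995863258838654, 0.0017497316002845764), (0.06589575111865997, 0.04244231805205345), 89.57049560546875)
```

View pics/c9.png

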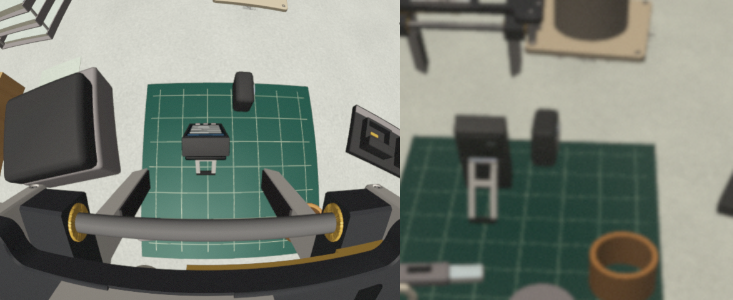

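The handheld stands leaning back 0.44 rad on its stand, with a yaw error of about 0.2°. Rail angle plus lean gives about 0.84 rad, so the stand is at its stop. Nothing else has moved, so I'm handing in.

```bash
python3 -c "
from plant import r
print(r.job_done())"
```

```text
the job is handed in; nothing more can be done
None
```

The handheld is out of the cradle and stands on the mat, leaning back about 0.44 rad on its fully opened kickstand. Its screen faces the near edge to within about 0.2°, nothing else on the bench was seen to move, and the job was handed in at about 40 s.

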